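# Check a trolley tyre with a pencil gauge

### The job

Take the pencil pressure gauge out of its wooden block and press it mouth-down over the valve stem of the trolley wheel, gently but firmly enough to seal (about 8 to 20 newtons, never over 22), holding it about a second so that the tyre pressure pushes the rod out. Then stand the gauge fully home in the hole of its block again, upright, with the rod still out to show the reading, and let go; leave the red box, the tin and the brush where they are.

Things in the scene. Friction and masses are not known exactly. Their poses are not given: they have to be found in the camera images.
- gauge: Round pencil tyre gauge, loose, 0.13 kg, starting upright, mouth down on the floor of the block's hole. Origin: centre of the open mouth at its lower end; own z runs up along it; yaw does not matter. A brass skirt 24 mm across and 32 mm long with a 17 mm bore open below, then a steel barrel 20 mm across from 32 to 110 mm above the mouth, and a white rod on the axis at the top.
- gauge_grip (a point): Point on the gauge's axis 95 mm above its mouth, the best place to grip the barrel: at most 48 mm of gauge and extended rod stand above it.
- gauge_seal (a point): Underside of the sprung rubber seal inside the skirt, on the axis 28 mm above the mouth (as unpressed; this point does not follow the seal). Pressed up it yields about 4 N per mm, at most 6.5 mm. The 3.6 mm foot of the rod hangs through it to 6 mm above the mouth.
- rod (a joint): How far the white indicator rod, 6.4 mm thick, is out of the gauge's top, in m: 0 is in (its top then 112 mm above the mouth), at most 0.024. It slides with 2 N of dry friction and stays where it is left, so the reading remains after the gauge is lifted off. On the valve it comes out some 7 to 19 mm, by the tyre's hidden pressure.
- wheel: Pneumatic trolley wheel lying flat, immovable, 220 mm across, 50 mm thick: black rubber tyre, grey rim of 64 mm radius with its face 30 mm above the work surface, steel hub 52 mm across rising to 50 mm. Origin: centre of the underside; z up; the valve stem stands on the rim 45 mm from the centre along own +x.
- valve_axis (a point): Foot of the valve stem, on the rim face 30 mm above the work surface. The stem is vertical, 13 mm across, its tip tapered over 3 mm to 9 mm. How far the tip stands above this point varies from 31 to 45 mm and is not measured: find it by feel. It gives way only above 80 N. A sprung core in the tip (2 N or less) meets the rod's foot; pressed home, the tip bears on the gauge's seal.
- block: Pine block, immovable, 85 x 85 x 32 mm, with one upright round hole 29 mm wide in the middle of its top, 26 mm deep (its floor is 6 mm above the work surface), edge chamfered 3 mm. Origin: centre of the underside, under the hole's axis; z up.
- red_box: Bystander: closed red plastic box with press-button catch, 96 x 146 x 73 mm, loose, 0.6 kg. Origin: centre of its underside.
- tin: Bystander: closed round aluminium tin, 79 mm across, 34 mm high, loose. Origin: centre of its underside.
- brush: Bystander: small oval shoe brush lying bristles down, 98 x 38 x 34 mm, long side along its own x, loose. Origin: centre of its underside.

How it is judged:
By the outcome, as a careful person would: the job done as asked, in the order asked, and still so for the second after the job is handed in, with the robot touching nothing.
It also fails if it takes over 69 s, if anything falls off the work surface, if the arm or the gripper's body presses on something with over 40 N, if the wrist force passes 120 N, or if a joint passes its speed limit or range.

### The arm

A 6-joint arm with a two-finger parallel gripper is mounted at the origin on the work surface. World frame = base frame: x ahead of the robot, y to its left, z up, the work surface at z = 0. Lengths are in m, angles in degrees, forces in N, time in s.
With the tool pointing down it reaches from about 0.275 to 0.775 m from the base axis. Payload 14.6 kg.
Tool frame: the origin (TCP) lies midway between the tips of the shut fingers; the grasp point (between the pads) lies 19 mm behind it; z points along the fingers, y is the line along which they close (so a half turn about z gives the same grasp; the last joint's range is limited). The gripper opens to 85 mm and grips with 20 to 120 N. Pads are 22 mm wide; open, the fingers measure 114 mm over their backs; the gripper's body (76 mm by 85 mm) begins 54 mm behind the grasp point. The pads swing forward as they close: fully open they stand 13 mm farther back than shut.
Start: joints at [-80.919, 15.075, -2.767, 72.158, 0, 81.102], TCP at [0.162, -0.499, 0.231] pointing down, gripper open.
Joint ranges: [-151.79, 151.79], [-50.71, 97.33], [-67.44, 78.34], [-121.81, 120.89], [-77.56, 73.72], [-180, 180]. Speed limits (degrees/s): [108.29, 108.29, 147.25, 159.86, 180, 180].

### API

Orientations are given as [roll, pitch, yaw] about the fixed x, y, z axes, in that order (R = Rz(yaw) Ry(pitch) Rx(roll)).
In Python, from bench import r gives the robot as it stands. The module is installed in compiled form; this text tells all that it offers.
- The arm moves only by the tool carry_out, never from a script. Its argument "deltas" is a list of rows, each an object of numbers: "tx", "ty", "tz": the shift along the tool's x, y, z in m; "wx", "wy", "wz": the turn, a rotation vector about the tool's x, y, z in rad. A call has 1 to 5 rows; each row is the pose to reach, as a shift and turn from the pose commanded when the call began, along the tool's axes at that moment; what a row does not reach only later rows make up. A row lasts 1/12 s, in which the tool goes at most 41.7 mm and 7.16 degrees, less where a joint would pass 70% of its speed; a pose out of reach is approached as far as the arm can. A call with a gripper value outside its range is refused whole. "grip" is the opening, from -1 (shut) to 1 (fully open), set as the call begins (left out, the last holds). The fingers move at their own pace and stop on an object; "force" is the grip in N (left out, the last holds). Time passes only in rows, so rows that repeat a pose let the fingers close. It gives the time, the measured TCP pose, the force, the opening and the grip force at its end, in the units of the state.
- r.state(): the state, without advancing time (a new reading comes with each control period).
- r.camera(name): name is "scene" or "top" or "wrist"; returns a dict with "color" (420x560x3 uint8, blue, green, red), "range_z" (420x560 float32, m along the optical axis (not along the pixel's ray), 0 where there is no reading), "fx", "fy", "cx", "cy" (pixels), "distortion" ([k1, k2, p1, p2, k3] as OpenCV has them; the pictures are not rectified), "cam_to_world" (4x4, takes a point from camera to world coordinates). Camera axes: x right, y up, looking along -z (the intrinsics and any distortion apply to the point x, -y, -z); pixel columns grow to the right and rows downward; lengths in m; the calibration is good to about 2 mm. A picture is of the moment at which its call begins.
- r.finish_job(): hands the job in; it is judged then, once.
The state is a dict: "time_s": time; "joint_pos": joint angles; "joint_velocities": joint speeds; "joint_efforts": joint torques, N m; "tool_pos": TCP position; "eef_rot": TCP orientation; "ft_force": force on the tool from outside, world axes, zero at the start; "ft_torque": the same for the moment, N m; "grip_width": finger opening in m; "finger_force": force on a finger pad.
Only numpy, scipy, OpenCV 4.12 (cv2) and the standard library are available. Lean on these libraries where they do the work, as an engineer would, in place of code of your own. Each camera call takes 0.05 s, during which the arm holds its last target. There are 200 camera calls.

## Working session

There is one attempt and no reset: what is moved stays moved. The work goes in short steps, Python scripts to look and compute and a tool call to move; the robot and the scene stay as the last step left them, time stands still between calls to the robot, and variables do not carry over. Pictures are saved under pics/ and viewed, at most 10 in all, crops included, and the job is handed in when it is done.

Besides the shell and the picture viewer there is one more tool, called after "Call:" as a command line: name --argument value ..., lists and objects as JSON in quotes. carry_out: Moves the arm, as the interface text tells. Its arguments: {"type":"object","properties":{"deltas":{"type":"array","items":{"type":"object","properties":{"tx":{"type":"number"},"ty":{"type":"number"},"tz":{"type":"number"},"wx":{"type":"number"},"wy":{"type":"number"},"wz":{"type":"number"}}}},"grip":{"type":"number"},"force":{"type":"number"}},"required":["deltas"]}

```bash
mkdir -p pics; cat > h.py <<'E'
import numpy as np, cv2
from bench import r
def K(c): return np.array([[c['fx'],0,c['cx']],[0,c['fy'],c['cy']],[0,0,1.]])
def ray(c,uv):
    p=cv2.undistortPoints(np.array(uv,float).reshape(-1,1,2),K(c),np.array(c['distortion'],float)).reshape(-1,2)
    d=np.c_[p[:,0],-p[:,1],-np.ones(len(p))]; T=np.array(c['cam_to_world'])
    return T[:3,3],d@T[:3,:3].T
def onz(c,uv,z):
    o,d=ray(c,uv); return o+d*((z-o[2])/d[:,2])[:,None]
def cloud(c):
    h,w=c['range_z'].shape; u,v=np.meshgrid(np.arange(w),np.arange(h))
    o,d=ray(c,np.c_[u.ravel(),v.ravel()]); z=c['range_z'].ravel()
    P=o+d*z[:,None]; P[z==0]=np.nan
    return P.reshape(h,w,3)
E
python3 - <<'E'
from h import *
print(r.state())
for n in ("scene","top","wrist"):
    c=r.camera(n); np.save('/tmp/%s.npy'%n,c,allow_pickle=True); cv2.imwrite('pics/%s0.png'%n,c['color'])
    print(n,np.round(c['cam_to_world'],3).tolist(),c['fx'],(c['range_z']>0).mean())
a=[cv2.imread('pics/%s0.png'%n) for n in("top","scene")]
cv2.imwrite('pics/a.png',cv2.resize(np.vstack(a),(400,600)))
E
```

```text
{'time_s': 0.0, 'joint_pos': array([-8.09181953e+01,  1.51005090e+01, -2.80338252e+00,  7.21572121e+01,
       -1.55495908e-03,  8.11031428e+01]), 'joint_velocities': array([ 0.14145219,  0.02979604, -0.02001195,  0.1492923 ,  0.05074881,
        0.02221928]), 'joint_efforts': array([ 2.22110895e-03, -6.37616730e+01,  3.84562433e+01,  1.38132149e-02,
       -6.49143203e-05, -7.92778323e-07]), 'tool_pos': array([ 0.16200395, -0.49910398,  0.23081237]), 'eef_rot': array([-1.79939391e+02, -7.91380928e-03,  1.79786586e+01]), 'ft_force': array([0.29340878, 0.11681571, 0.03252687]), 'ft_torque': array([-0.04678393,  0.01722521, -0.00664053]), 'finger_force': 0.0, 'grip_width': 0.08582001936742041}
scene [[-0.387, -0.647, 0.657, 1.167], [0.922, -0.285, 0.261, 0.231], [0.018, 0.707, 0.707, 0.729], [0.0, 0.0, 0.0, 1.0]] 447.9866741953762 0.9961479591836735
top [[-0.026, 0.999, -0.044, 0.55], [-1.0, -0.026, 0.008, 0.019], [0.006, 0.044, 0.999, 1.161], [0.0, 0.0, 0.0, 1.0]] 540.9707659768981 0.9957568027210885
wrist [[0.309, 0.917, 0.253, 0.226], [-0.951, 0.298, 0.08, -0.478], [-0.002, -0.265, 0.964, 0.374], [0.0, 0.0, 0.0, 1.0]] 328.11283612550227 0.995969387755102
```

View pics/top0.png

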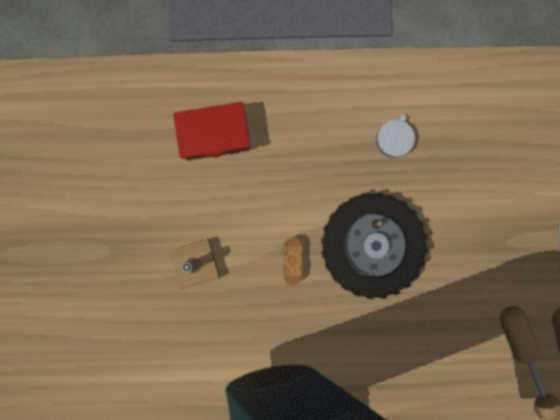

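View pics/scene0.png

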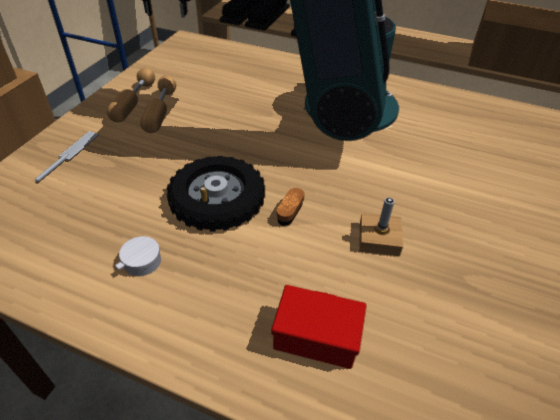

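The top view has the gauge at about (188,267) in the block at (195,263), the wheel hub at (375,245) and the brass valve at (378,223). In the scene view the gauge top is at (389,200) and the valve at (205,195). Next I turn these into positions.

```bash
python3 - <<'E'
from h import *
for n in("top","scene"):
    c=np.load('/tmp/%s.npy'%n,allow_pickle=True).item(); P=cloud(c); img=c['color']
    hsv=cv2.cvtColor(img,cv2.COLOR_BGR2HSV)
    print(n)
    reg={'top':[(165,225,235,295),(355,400,205,270)],'scene':[(355,410,190,260),(160,270,150,230)]}[n]
    (a,b,e,f),(a2,b2,e2,f2)=reg
    Q=P[e:f,a:b].reshape(-1,3)
    for lo,hi in((.028,.036),(.045,.07),(.07,.09),(.09,.105),(.105,.13)):
        m=(Q[:,2]>lo)&(Q[:,2]<hi); q=Q[m]
        if len(q): print('gauge/block',lo,len(q),np.median(q,0).round(4),q.min(0).round(4),q.max(0).round(4))
    Q=P[e2:f2,a2:b2].reshape(-1,3);H=hsv[e2:f2,a2:b2].reshape(-1,3)
    for lo,hi in((.048,.054),(.055,.09)):
        m=(Q[:,2]>lo)&(Q[:,2]<hi);q=Q[m]
        if len(q): print('wheel',lo,len(q),q.mean(0).round(4),q.min(0).round(4),q.max(0).round(4))
    m=(H[:,0]>12)&(H[:,0]<32)&(H[:,1]>110)&(Q[:,2]>.035);q=Q[m]
    if len(q): print('brass',len(q),np.c_[q,H[m]].round(3)[:14])
c=np.load('/tmp/top.npy',allow_pickle=True).item();img=c['color'];g=img.max(2)
# tyre outline
P=cloud(c)
m=((P[...,2]>.035)&(P[...,2]<.056)).astype(np.uint8); m[:, :310]=0;m[:,440:]=0;m[:180]=0;m[310:]=0
k=max(cv2.findContours(m,0,1)[0],key=cv2.contourArea); (x,y),rad=cv2.minEnclosingCircle(k);print('tyre',x,y,rad,onz(c,[[x,y]],.045))
o=c['color'][195:285,305:445]
cv2.imwrite('pics/c.png',np.hstack([cv2.resize(img[235:295,160:230],None,fx=5,fy=5,interpolation=2),cv2.resize(img[210:270,345:410],None,fx=5,fy=5,interpolation=2)]))
c=np.load('/tmp/scene.npy',allow_pickle=True).item();img=c['color']
cv2.imwrite('pics/d.png',np.hstack([cv2.resize(img[190:260,350:415],None,fx=5,fy=5,interpolation=2),cv2.resize(img[155:225,170:245],None,fx=5,fy=5,interpolation=2)]))
a=cv2.imread('pics/c.png');b=cv2.imread('pics/d.png');w=max(a.shape[1],b.shape[1])
pad=lambda i:cv2.copyMakeBorder(i,0,0,0,w-i.shape[1],0)
z=np.vstack([pad(a),pad(b)]);print(z.shape);cv2.imwrite('pics/e.png',cv2.resize(z,None,fx=.9,fy=.9))
E
```

```text
top
gauge/block 0.028 1406 [0.4898 0.1991 0.0322] [0.4376 0.15   0.028 ] [0.5384 0.2521 0.036 ]
gauge/block 0.045 25 [0.4921 0.1937 0.0528] [0.4796 0.1913 0.0455] [0.4985 0.2045 0.0695]
gauge/block 0.07 16 [0.4926 0.1941 0.0797] [0.4792 0.1919 0.071 ] [0.498  0.2034 0.0872]
gauge/block 0.09 13 [0.4927 0.1942 0.098 ] [0.481  0.1915 0.0908] [0.4983 0.2    0.1019]
gauge/block 0.105 88 [0.4884 0.2008 0.1161] [0.4801 0.1909 0.1071] [0.4978 0.2098 0.1229]
wheel 0.048 842 [ 0.554  -0.1805  0.0507] [ 0.4684 -0.2283  0.048 ] [ 0.6024 -0.1359  0.054 ]
wheel 0.055 58 [ 0.5524 -0.1801  0.0631] [ 0.4688 -0.2222  0.055 ] [ 0.5959 -0.138   0.0751]
brass 14 [[ 5.66e-01 -1.77e-01  3.80e-02  2.20e+01  1.14e+02  5.80e+01]
 [ 5.66e-01 -1.78e-01  4.80e-02  2.30e+01  1.39e+02  6.80e+01]
 [ 5.66e-01 -1.77e-01  6.20e-02  1.90e+01  1.24e+02  8.00e+01]
 [ 5.66e-01 -1.78e-01  6.70e-02  2.20e+01  1.16e+02  9.20e+01]
 [ 5.64e-01 -1.77e-01  5.30e-02  2.20e+01  1.24e+02  7.80e+01]
 [ 5.64e-01 -1.76e-01  6.50e-02  2.10e+01  1.30e+02  8.80e+01]
 [ 5.62e-01 -1.77e-01  3.90e-02  2.00e+01  1.19e+02  7.30e+01]
 [ 5.62e-
[... 1383 characters left out ...]
16e+02  1.19e+02]
 [ 4.51e-01 -1.75e-01  3.90e-02  3.00e+01  2.55e+02  2.00e+00]
 [ 4.52e-01 -1.69e-01  4.20e-02  2.30e+01  1.28e+02  8.00e+00]
 [ 5.06e-01 -2.87e-01  3.90e-02  1.50e+01  1.13e+02  1.02e+02]
 [ 4.53e-01 -1.77e-01  3.60e-02  3.00e+01  1.91e+02  4.00e+00]
 [ 4.28e-01 -1.18e-01  3.70e-02  1.60e+01  1.12e+02  1.09e+02]
 [ 4.33e-01 -1.07e-01  3.50e-02  1.40e+01  1.12e+02  5.90e+01]
 [ 5.28e-01 -2.75e-01  4.80e-02  1.30e+01  1.15e+02  4.20e+01]
 [ 5.28e-01 -2.88e-01  3.80e-02  1.60e+01  1.13e+02  1.04e+02]
 [ 5.41e-01 -2.85e-01  3.70e-02  1.40e+01  1.18e+02  5.40e+01]]
tyre 374.6929016113281 245.35269165039062 54.066768646240234 [[ 0.51812182 -0.1758357   0.045     ]]
(650, 700, 3)
```

View pics/e.png

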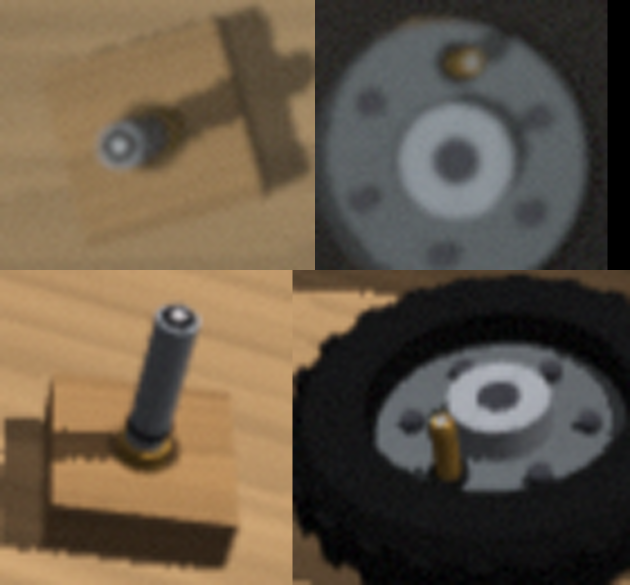

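The crops show the gauge nearly upright in the hole, its top ring at (186.7,267.4) in top and (389.6,200.7) in scene. The valve tip is at (377.9,223.8) in top and (202.9,187.9) in scene.

```bash
python3 - <<'E'
from h import *
T=np.load('/tmp/top.npy',allow_pickle=True).item();S=np.load('/tmp/scene.npy',allow_pickle=True).item()
def tri(a,b):
    o1,d1=ray(T,[a]);o2,d2=ray(S,[b]);d1=d1[0];d2=d2[0]
    A=np.c_[d1,-d2];t=np.linalg.lstsq(A,o2-o1,rcond=None)[0];p=o1+t[0]*d1;q=o2+t[1]*d2
    return ((p+q)/2).round(4),(np.linalg.norm(p-q)*1000).round(1)
print('gauge top',tri((186.3,267),(389.2,200.3)),onz(T,[(186.3,267)],.117).round(4),onz(S,[(389.2,200.3)],.117).round(4))
print('valve tip',tri((377.5,223.4),(202.5,187.5)))
print('valve foot scene',onz(S,[(204,201)],.03).round(4))
print('hub top T',onz(T,[(446/4.5-350/5+345+8.5,160/4.5+209.6)],.05).round(4),'S',onz(S,[((498-292)/4.5+169.6,(396-270)/4.5+154.6)],.05).round(4))
for n,c in(('T',T),('S',S)):
    P=cloud(c); m=((P[...,2]>.027)&(P[...,2]<.2)&(P[...,0]>.43)&(P[...,0]<.55)&(P[...,1]>.14)&(P[...,1]<.26)&(abs(P[...,2]-.032)<.004))
    q=P[m][:,:2].astype(np.float32); print(n,cv2.minAreaRect(q))
E
```

```text
gauge top (array([0.488 , 0.2015, 0.115 ]), np.float64(0.2)) [[0.4882 0.2011 0.117 ]] [[0.4903 0.2017 0.117 ]]
valve tip (array([ 0.5638, -0.1802,  0.0709]), np.float64(3.7))
valve foot scene [[ 0.5644 -0.1827  0.03  ]]
hub top T [[ 0.5182 -0.1913  0.05  ]] S [[ 0.519  -0.1767  0.05  ]]
T ((0.48837414383888245, 0.2016589492559433), (0.08506864309310913, 0.0864657312631607), 14.423502922058105)
S ((0.4889172911643982, 0.20226699113845825), (0.08866478502750397, 0.08573493361473083), 14.353128433227539)
```

Call:
carry_out --deltas '[{"wz": -0.105}, {"wz": -0.21}, {"wz": -0.315}, {"wz": -0.42}, {"wz": -0.525}]' --grip 1

```text
invalid input at $.deltas[0]: expected keys tx, ty, tz, wx, wy, wz
```

Call:
carry_out --deltas '[{"wz": -0.105}, {"wz": -0.21}, {"wz": -0.315}, {"wz": -0.42}, {"wz": -0.525}]'

```text
invalid input at $.deltas[0]: expected keys tx, ty, tz, wx, wy, wz
```

Call:
carry_out --deltas '[{"wz": -0.105}, {"wz": -0.207}, {"wz": -0.207}]'

```text
invalid input at $.deltas[0]: expected keys tx, ty, tz, wx, wy, wz
```

Call:
carry_out --deltas '[{"tx": 0, "ty": 0, "tz": 0, "wx": 0, "wy": 0, "wz": -0.105}, {"tx": 0, "ty": 0, "tz": 0, "wx": 0, "wy": 0, "wz": -0.21}, {"tx": 0, "ty": 0, "tz": 0, "wx": 0, "wy": 0, "wz": -0.315}, {"tx": 0, "ty": 0, "tz": 0, "wx": 0, "wy": 0, "wz": -0.42}, {"tx": 0, "ty": 0, "tz": 0, "wx": 0, "wy": 0, "wz": -0.525}]' --grip 1

```text
time_s: 0.57
tool_pos: [0.162, -0.4993, 0.2311]
eef_rot: [-180.0, -0.0, 48.4]
ft_force: [0.6, 0.7, -0.4]
grip_width: 0.0853
finger_force: 0.0
```

Call:
carry_out --deltas '[{"tx": 0, "ty": 0, "tz": 0, "wx": 0, "wy": 0, "wz": -0.105}, {"tx": 0, "ty": 0, "tz": 0, "wx": 0, "wy": 0, "wz": -0.21}, {"tx": 0, "ty": 0, "tz": 0, "wx": 0, "wy": 0, "wz": -0.315}, {"tx": 0, "ty": 0, "tz": 0, "wx": 0, "wy": 0, "wz": -0.42}, {"tx": 0, "ty": 0, "tz": 0, "wx": 0, "wy": 0, "wz": -0.525}]'

```text
time_s: 0.98
tool_pos: [0.162, -0.4992, 0.2311]
eef_rot: [-180.0, -0.0, 78.4]
ft_force: [-0.5, 0.1, 0.3]
grip_width: 0.0854
finger_force: 0.0
```

Call:
carry_out --deltas '[{"tx": 0, "ty": 0, "tz": 0, "wx": 0, "wy": 0, "wz": -0.105}, {"tx": 0, "ty": 0, "tz": 0, "wx": 0, "wy": 0, "wz": -0.207}, {"tx": 0, "ty": 0, "tz": 0, "wx": 0, "wy": 0, "wz": -0.207}]'

```text
time_s: 1.23
tool_pos: [0.162, -0.4992, 0.2311]
eef_rot: [-180.0, -0.0, 90.3]
ft_force: [-0.3, 0.4, -0.1]
grip_width: 0.0852
finger_force: 0.0
```

Call:
carry_out --deltas '[{"tx": 0.034, "ty": 0.016, "tz": 0, "wx": 0, "wy": 0, "wz": 0}, {"tx": 0.068, "ty": 0.032, "tz": 0, "wx": 0, "wy": 0, "wz": 0}, {"tx": 0.102, "ty": 0.048, "tz": 0, "wx": 0, "wy": 0, "wz": 0}, {"tx": 0.136, "ty": 0.064, "tz": 0, "wx": 0, "wy": 0, "wz": 0}, {"tx": 0.17, "ty": 0.08, "tz": 0, "wx": 0, "wy": 0, "wz": 0}]'

```text
time_s: 1.65
tool_pos: [0.2423, -0.3277, 0.2311]
eef_rot: [180.0, -0.0, 89.7]
ft_force: [1.0, -0.1, 0.8]
grip_width: 0.0855
finger_force: 0.0
```

Call:
carry_out --deltas '[{"tx": 0.034, "ty": 0.016, "tz": 0, "wx": 0, "wy": 0, "wz": 0}, {"tx": 0.068, "ty": 0.032, "tz": 0, "wx": 0, "wy": 0, "wz": 0}, {"tx": 0.102, "ty": 0.048, "tz": 0, "wx": 0, "wy": 0, "wz": 0}, {"tx": 0.136, "ty": 0.064, "tz": 0, "wx": 0, "wy": 0, "wz": 0}, {"tx": 0.17, "ty": 0.08, "tz": 0, "wx": 0, "wy": 0, "wz": 0}]'

```text
time_s: 2.07
tool_pos: [0.3222, -0.1576, 0.2314]
eef_rot: [180.0, 0.0, 89.7]
ft_force: [0.8, -0.7, 0.6]
grip_width: 0.0854
finger_force: 0.0
```

Call:
carry_out --deltas '[{"tx": 0.034, "ty": 0.016, "tz": 0, "wx": 0, "wy": 0, "wz": 0}, {"tx": 0.068, "ty": 0.032, "tz": 0, "wx": 0, "wy": 0, "wz": 0}, {"tx": 0.102, "ty": 0.048, "tz": 0, "wx": 0, "wy": 0, "wz": 0}, {"tx": 0.136, "ty": 0.064, "tz": 0, "wx": 0, "wy": 0, "wz": 0}, {"tx": 0.17, "ty": 0.08, "tz": 0, "wx": 0, "wy": 0, "wz": 0}]'

```text
time_s: 2.48
tool_pos: [0.4023, 0.0127, 0.2314]
eef_rot: [180.0, 0.0, 89.8]
ft_force: [0.5, -0.6, 0.7]
grip_width: 0.0854
finger_force: 0.0
```

Call:
carry_out --deltas '[{"tx": 0.034, "ty": 0.016, "tz": 0, "wx": 0, "wy": 0, "wz": 0}, {"tx": 0.068, "ty": 0.032, "tz": 0, "wx": 0, "wy": 0, "wz": 0}, {"tx": 0.08, "ty": 0.048, "tz": 0, "wx": 0, "wy": 0, "wz": 0}, {"tx": 0.09, "ty": 0.06, "tz": 0, "wx": 0, "wy": 0, "wz": 0}, {"tx": 0.09, "ty": 0.06, "tz": 0, "wx": 0, "wy": 0, "wz": 0}]'

```text
time_s: 2.9
tool_pos: [0.4636, 0.1024, 0.2308]
eef_rot: [-180.0, -0.0, 89.9]
ft_force: [0.7, -0.5, 0.2]
grip_width: 0.0854
finger_force: 0.0
```

Call:
carry_out --deltas '[{"tx": 0.034, "ty": 0.01, "tz": 0, "wx": 0, "wy": 0, "wz": 0}, {"tx": 0.068, "ty": 0.02, "tz": 0, "wx": 0, "wy": 0, "wz": 0}, {"tx": 0.09, "ty": 0.025, "tz": 0, "wx": 0, "wy": 0, "wz": 0}, {"tx": 0.0993, "ty": 0.025, "tz": 0, "wx": 0, "wy": 0, "wz": 0}, {"tx": 0.0993, "ty": 0.025, "tz": 0, "wx": 0, "wy": 0, "wz": 0}]'

```text
time_s: 3.32
tool_pos: [0.4867, 0.2009, 0.2309]
eef_rot: [-180.0, 0.0, 90.0]
ft_force: [-0.2, -0.4, 0.2]
grip_width: 0.0852
finger_force: 0.0
```

```bash
python3 - <<'E'
from h import *
c=r.camera('wrist'); np.save('/tmp/w1.npy',c,allow_pickle=True); cv2.imwrite('pics/w1.png',c['color'])
P=cloud(c);m=(P[...,2]>.105)&(P[...,2]<.125)&(abs(P[...,0]-.489)<.03)&(abs(P[...,1]-.2)<.03)
q=P[m];print(len(q),q.mean(0),q.min(0),q.max(0)); print(np.argwhere(m).mean(0))
m=(abs(P[...,2]-.032)<.004)&(abs(P[...,0]-.489)<.08)&(abs(P[...,1]-.2)<.08)
print(cv2.minAreaRect(P[m][:,:2].astype(np.float32)))
print(r.state()['tool_pos'])
E
```

```text
495 [0.48854715 0.20403176 0.11567394] [0.4792605  0.19367632 0.10501713] [0.49819619 0.21266767 0.11935755]
[201.94949495 278.13939394]
((0.48862290382385254, 0.2026912271976471), (0.08521561324596405, 0.08547308295965195), 14.5181245803833)
[0.48652911 0.19982453 0.23109   ]
```

View pics/w1.png

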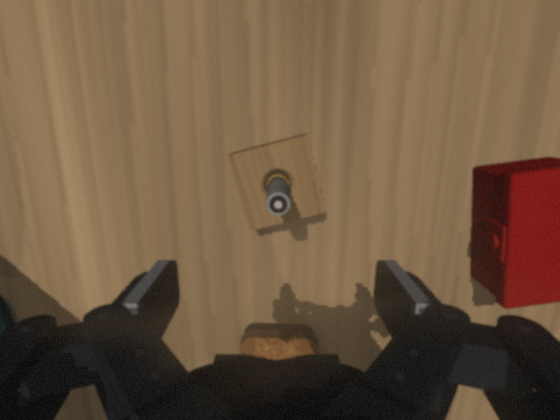

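The wrist view shows the gauge top at (278,204), centred between the fingers, with nothing near the finger path. I'm descending to grip.

Call:
carry_out --deltas '[{"tx": 0.002, "ty": 0.002, "tz": 0.03, "wx": 0, "wy": 0, "wz": 0}, {"tx": 0.002, "ty": 0.002, "tz": 0.06, "wx": 0, "wy": 0, "wz": 0}, {"tx": 0.002, "ty": 0.002, "tz": 0.09, "wx": 0, "wy": 0, "wz": 0}, {"tx": 0.002, "ty": 0.002, "tz": 0.11, "wx": 0, "wy": 0, "wz": 0}, {"tx": 0.002, "ty": 0.002, "tz": 0.13, "wx": 0, "wy": 0, "wz": 0}]'

```text
time_s: 3.78
tool_pos: [0.4882, 0.2002, 0.1002]
eef_rot: [-180.0, 0.0, 89.9]
ft_force: [0.4, 1.0, -0.2]
grip_width: 0.0849
finger_force: 0.0
```

Call:
carry_out --deltas '[{"tx": 0, "ty": 0, "tz": 0.01, "wx": 0, "wy": 0, "wz": 0}, {"tx": 0, "ty": 0, "tz": 0.018, "wx": 0, "wy": 0, "wz": 0}, {"tx": 0, "ty": 0, "tz": 0.018, "wx": 0, "wy": 0, "wz": 0}, {"tx": 0, "ty": 0, "tz": 0.018, "wx": 0, "wy": 0, "wz": 0}]'

```text
time_s: 4.12
tool_pos: [0.489, 0.2012, 0.0837]
eef_rot: [180.0, 0.0, 89.9]
ft_force: [-0.9, 0.3, 0.5]
grip_width: 0.0858
finger_force: 0.0
```

Call:
carry_out --deltas '[{"tx": 0.001, "ty": 0, "tz": 0.001, "wx": 0, "wy": 0, "wz": 0}, {"tx": 0.001, "ty": 0, "tz": 0.001, "wx": 0, "wy": 0, "wz": 0}, {"tx": 0.001, "ty": 0, "tz": 0.001, "wx": 0, "wy": 0, "wz": 0}, {"tx": 0.001, "ty": 0, "tz": 0.001, "wx": 0, "wy": 0, "wz": 0}, {"tx": 0.001, "ty": 0, "tz": 0.001, "wx": 0, "wy": 0, "wz": 0}]' --grip -1 --force 80

```text
time_s: 4.53
tool_pos: [0.4891, 0.203, 0.0825]
eef_rot: [180.0, -0.0, 90.0]
ft_force: [-0.0, 0.4, 0.2]
grip_width: 0.0254
finger_force: 0.0
```

Call:
carry_out --deltas '[{"tx": 0, "ty": 0, "tz": 0, "wx": 0, "wy": 0, "wz": 0}, {"tx": 0, "ty": 0, "tz": 0, "wx": 0, "wy": 0, "wz": 0}, {"tx": 0, "ty": 0, "tz": 0, "wx": 0, "wy": 0, "wz": 0}, {"tx": 0, "ty": 0, "tz": 0, "wx": 0, "wy": 0, "wz": 0}, {"tx": 0, "ty": 0, "tz": 0, "wx": 0, "wy": 0, "wz": 0}]'

```text
time_s: 4.95
tool_pos: [0.4891, 0.203, 0.0827]
eef_rot: [180.0, -0.0, 90.0]
ft_force: [-1.1, -0.6, 4.4]
grip_width: 0.018
finger_force: 77.9
```

Call:
carry_out --deltas '[{"tx": 0, "ty": 0, "tz": 0, "wx": 0, "wy": 0, "wz": 0}, {"tx": 0, "ty": 0, "tz": 0, "wx": 0, "wy": 0, "wz": 0}]'

```text
time_s: 5.12
tool_pos: [0.4891, 0.203, 0.0826]
eef_rot: [180.0, -0.0, 90.0]
ft_force: [-1.4, -0.4, 5.4]
grip_width: 0.0179
finger_force: 77.9
```

Call:
carry_out --deltas '[{"tx": 0, "ty": 0, "tz": -0.015, "wx": 0, "wy": 0, "wz": 0}, {"tx": 0, "ty": 0, "tz": -0.03, "wx": 0, "wy": 0, "wz": 0}, {"tx": 0, "ty": 0, "tz": -0.055, "wx": 0, "wy": 0, "wz": 0}, {"tx": 0, "ty": 0, "tz": -0.08, "wx": 0, "wy": 0, "wz": 0}, {"tx": 0, "ty": 0, "tz": -0.11, "wx": 0, "wy": 0, "wz": 0}]'

```text
time_s: 5.53
tool_pos: [0.4884, 0.2028, 0.1927]
eef_rot: [-179.9, 0.0, 90.0]
ft_force: [0.6, -0.5, -1.4]
grip_width: 0.0179
finger_force: 78.2
```

Call:
carry_out --deltas '[{"tx": -0.02, "ty": 0.004, "tz": 0, "wx": 0, "wy": 0, "wz": 0}, {"tx": -0.05, "ty": 0.01, "tz": 0, "wx": 0, "wy": 0, "wz": 0}, {"tx": -0.08, "ty": 0.016, "tz": 0, "wx": 0, "wy": 0, "wz": 0}, {"tx": -0.11, "ty": 0.022, "tz": 0, "wx": 0, "wy": 0, "wz": 0}, {"tx": -0.14, "ty": 0.028, "tz": 0, "wx": 0, "wy": 0, "wz": 0}]'

```text
time_s: 5.95
tool_pos: [0.517, 0.0616, 0.1923]
eef_rot: [180.0, -0.0, 90.0]
ft_force: [1.9, 0.4, -0.9]
grip_width: 0.018
finger_force: 78.3
```

Call:
carry_out --deltas '[{"tx": -0.03, "ty": 0.006, "tz": 0, "wx": 0, "wy": 0, "wz": 0}, {"tx": -0.06, "ty": 0.012, "tz": 0, "wx": 0, "wy": 0, "wz": 0}, {"tx": -0.09, "ty": 0.018, "tz": 0, "wx": 0, "wy": 0, "wz": 0}, {"tx": -0.12, "ty": 0.024, "tz": 0, "wx": 0, "wy": 0, "wz": 0}, {"tx": -0.15, "ty": 0.03, "tz": 0, "wx": 0, "wy": 0, "wz": 0}]'

```text
time_s: 6.37
tool_pos: [0.547, -0.0886, 0.1922]
eef_rot: [-180.0, -0.0, 90.0]
ft_force: [1.3, 0.7, -0.8]
grip_width: 0.0179
finger_force: 78.3
```

Call:
carry_out --deltas '[{"tx": -0.03, "ty": 0.006, "tz": 0, "wx": 0, "wy": 0, "wz": 0}, {"tx": -0.055, "ty": 0.012, "tz": 0, "wx": 0, "wy": 0, "wz": 0}, {"tx": -0.063, "ty": 0.016, "tz": 0, "wx": 0, "wy": 0, "wz": 0}, {"tx": -0.063, "ty": 0.016, "tz": 0, "wx": 0, "wy": 0, "wz": 0}, {"tx": -0.063, "ty": 0.016, "tz": 0, "wx": 0, "wy": 0, "wz": 0}]'

```text
time_s: 6.78
tool_pos: [0.5629, -0.1498, 0.192]
eef_rot: [-180.0, -0.0, 90.0]
ft_force: [-0.2, 0.9, -1.8]
grip_width: 0.0177
finger_force: 78.3
```

```bash
python3 - <<'E'
from h import *
print(r.state()['tool_pos'],r.state()['ft_force'])
for n in('wrist','scene'):
    c=r.camera(n); np.save('/tmp/%s2.npy'%n,c,allow_pickle=True); cv2.imwrite('pics/%s2.png'%n,c['color'])
a=cv2.imread('pics/wrist2.png');b=cv2.imread('pics/scene2.png')
cv2.imwrite('pics/f.png',np.hstack([cv2.resize(a[100:340,180:380],(400,480)),cv2.resize(b[80:240,140:273],(400,480))]))
E
```

```text
[ 0.56287678 -0.14979403  0.19200747] [-0.20813425  0.9144343  -1.84036176]
```

View pics/f.png

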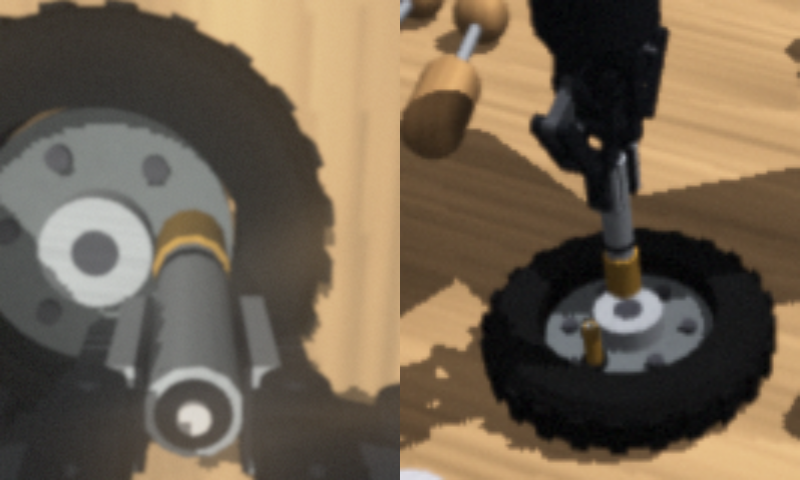

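The wrist crop shows the gauge held straight between the fingers, its skirt hiding the valve. The scene crop shows the valve at about (593,340), beyond the mouth in -y. I'm moving past the valve so the wrist camera can see it beside the mouth.

Call:
carry_out --deltas '[{"tx": -0.025, "ty": 0, "tz": 0, "wx": 0, "wy": 0, "wz": 0}, {"tx": -0.05, "ty": 0, "tz": 0, "wx": 0, "wy": 0, "wz": 0}, {"tx": -0.075, "ty": 0, "tz": 0, "wx": 0, "wy": 0, "wz": 0}, {"tx": -0.09, "ty": 0, "tz": 0, "wx": 0, "wy": 0, "wz": 0}, {"tx": -0.09, "ty": 0, "tz": 0, "wx": 0, "wy": 0, "wz": 0}]'

```text
time_s: 7.3
tool_pos: [0.563, -0.2416, 0.1921]
eef_rot: [-180.0, 0.0, 89.9]
ft_force: [0.0, -0.5, -1.6]
grip_width: 0.0182
finger_force: 78.3
```

```bash
python3 - <<'E'
from h import *
for n in('wrist','top'):
    c=r.camera(n); np.save('/tmp/%s3.npy'%n,c,allow_pickle=True); cv2.imwrite('pics/%s3.png'%n,c['color'])
print(r.state()['tool_pos'])
c=np.load('/tmp/wrist3.npy',allow_pickle=True).item();P=cloud(c)
m=(P[...,2]>.055)&(P[...,2]<.08)&(np.hypot(P[...,0]-.563,P[...,1]+.18)<.015);q=P[m];print('valve',len(q),q.mean(0),np.median(q,0),q.min(0),q.max(0))
a=c['color'];t=cv2.imread('pics/top3.png')
cv2.imwrite('pics/g.png',np.hstack([cv2.resize(a[60:360,180:380],(400,600)),cv2.resize(t[195:295,325:390],(390,600))]))
E
```

```text
[ 0.56295569 -0.23940904  0.19223279]
valve 186 [ 0.56337023 -0.18091325  0.06850391] [ 0.56331383 -0.18086959  0.06877835] [ 0.55772056 -0.18684493  0.05585501] [ 0.56892523 -0.17515385  0.07157954]
```

View pics/g.png

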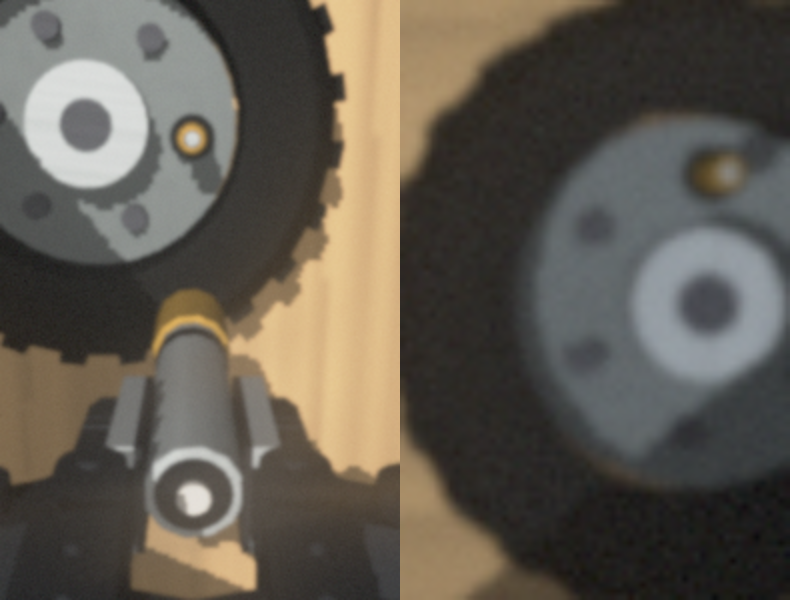

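The wrist crop shows the valve tip at (192,139) and the gauge axis at x of about 190–194, so they line up in x. Depth puts the tip at (0.5633,-0.181), about 71 mm high. I'm moving over it.

Call:
carry_out --deltas '[{"tx": 0.02, "ty": 0.0003, "tz": 0, "wx": 0, "wy": 0, "wz": 0}, {"tx": 0.045, "ty": 0.0003, "tz": 0, "wx": 0, "wy": 0, "wz": 0}, {"tx": 0.0585, "ty": 0.0003, "tz": 0, "wx": 0, "wy": 0, "wz": 0}, {"tx": 0.0585, "ty": 0.0003, "tz": 0.015, "wx": 0, "wy": 0, "wz": 0}, {"tx": 0.0585, "ty": 0.0003, "tz": 0.025, "wx": 0, "wy": 0, "wz": 0}]'

```text
time_s: 7.82
tool_pos: [0.5635, -0.1797, 0.1671]
eef_rot: [180.0, 0.0, 90.1]
ft_force: [-0.0, 0.3, -0.5]
grip_width: 0.0181
finger_force: 78.3
```

Call:
carry_out --deltas '[{"tx": 0, "ty": 0, "tz": 0.005, "wx": 0, "wy": 0, "wz": 0}, {"tx": 0, "ty": 0, "tz": 0.01, "wx": 0, "wy": 0, "wz": 0}, {"tx": 0, "ty": 0, "tz": 0.01, "wx": 0, "wy": 0, "wz": 0}, {"tx": 0, "ty": 0, "tz": 0.01, "wx": 0, "wy": 0, "wz": 0}]'

```text
time_s: 8.15
tool_pos: [0.5633, -0.1818, 0.1572]
eef_rot: [-180.0, -0.0, 90.0]
ft_force: [0.8, 0.3, -1.2]
grip_width: 0.0183
finger_force: 78.3
```

```bash
python3 - <<'E'
from h import *
c=r.camera('scene'); b=c['color'];cv2.imwrite('pics/s4.png',b)
t=r.camera('top')['color']
s=r.state();print(s['tool_pos'],s['ft_force'],s['ft_torque'])
cv2.imwrite('pics/i.png',cv2.resize(b[120:230,150:270],(654,600),interpolation=2))
E
```

```text
[ 0.56351223 -0.18190767  0.15764952] [ 0.70741667 -0.18921849 -2.16885188] [-2.63512983e-05  8.57337554e-03 -1.71703759e-02]
```

View pics/i.png

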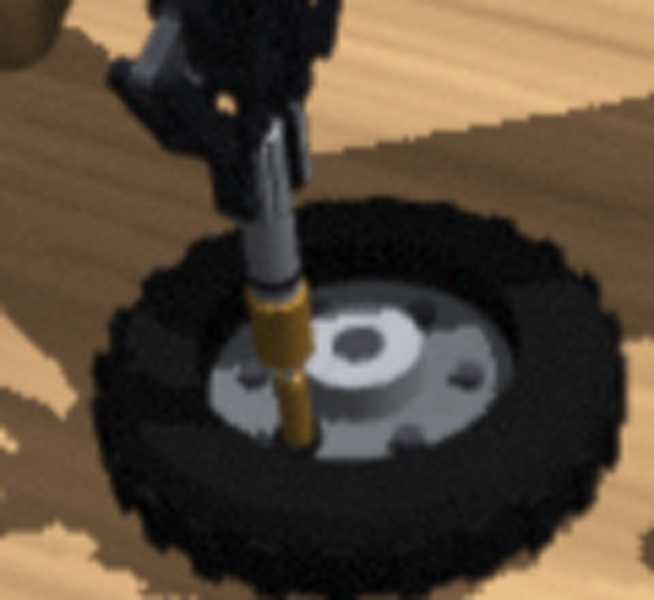

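The scene crop shows the mouth at (283,368) directly over the valve tip at (290,375). I'm lowering in small steps.

Call:
carry_out --deltas '[{"tx": 0.0008, "ty": 0, "tz": 0.003, "wx": 0, "wy": 0, "wz": 0}, {"tx": 0.0008, "ty": 0, "tz": 0.006, "wx": 0, "wy": 0, "wz": 0}, {"tx": 0.0008, "ty": 0, "tz": 0.008, "wx": 0, "wy": 0, "wz": 0}, {"tx": 0.0008, "ty": 0, "tz": 0.01, "wx": 0, "wy": 0, "wz": 0}, {"tx": 0.0008, "ty": 0, "tz": 0.012, "wx": 0, "wy": 0, "wz": 0}]'

```text
time_s: 8.67
tool_pos: [0.5633, -0.1807, 0.145]
eef_rot: [-180.0, -0.0, 90.0]
ft_force: [-0.1, -0.6, -0.7]
grip_width: 0.0182
finger_force: 78.3
```

Call:
carry_out --deltas '[{"tx": 0, "ty": 0, "tz": 0.001, "wx": 0, "wy": 0, "wz": 0}, {"tx": 0, "ty": 0, "tz": 0.002, "wx": 0, "wy": 0, "wz": 0}, {"tx": 0, "ty": 0, "tz": 0.003, "wx": 0, "wy": 0, "wz": 0}, {"tx": 0, "ty": 0, "tz": 0.004, "wx": 0, "wy": 0, "wz": 0}]'

```text
time_s: 9.0
tool_pos: [0.5634, -0.1808, 0.1413]
eef_rot: [180.0, 0.0, 90.0]
ft_force: [-0.3, -0.4, -1.7]
grip_width: 0.0178
finger_force: 78.3
```

Call:
carry_out --deltas '[{"tx": 0, "ty": 0, "tz": 0.0015, "wx": 0, "wy": 0, "wz": 0}, {"tx": 0, "ty": 0, "tz": 0.003, "wx": 0, "wy": 0, "wz": 0}, {"tx": 0, "ty": 0, "tz": 0.0045, "wx": 0, "wy": 0, "wz": 0}, {"tx": 0, "ty": 0, "tz": 0.006, "wx": 0, "wy": 0, "wz": 0}]'

```text
time_s: 9.33
tool_pos: [0.5634, -0.1808, 0.1352]
eef_rot: [180.0, 0.0, 90.0]
ft_force: [0.1, 1.2, 1.0]
grip_width: 0.0181
finger_force: 78.4
```

Call:
carry_out --deltas '[{"tx": 0, "ty": 0, "tz": 0.0015, "wx": 0, "wy": 0, "wz": 0}, {"tx": 0, "ty": 0, "tz": 0.003, "wx": 0, "wy": 0, "wz": 0}, {"tx": 0, "ty": 0, "tz": 0.0045, "wx": 0, "wy": 0, "wz": 0}, {"tx": 0, "ty": 0, "tz": 0.006, "wx": 0, "wy": 0, "wz": 0}]'

```text
time_s: 9.67
tool_pos: [0.5634, -0.1808, 0.1292]
eef_rot: [180.0, 0.0, 90.0]
ft_force: [0.0, 0.6, 2.0]
grip_width: 0.0184
finger_force: 78.4
```

Call:
carry_out --deltas '[{"tx": 0, "ty": 0, "tz": 0.0015, "wx": 0, "wy": 0, "wz": 0}, {"tx": 0, "ty": 0, "tz": 0.003, "wx": 0, "wy": 0, "wz": 0}, {"tx": 0, "ty": 0, "tz": 0.0045, "wx": 0, "wy": 0, "wz": 0}, {"tx": 0, "ty": 0, "tz": 0.006, "wx": 0, "wy": 0, "wz": 0}, {"tx": 0, "ty": 0, "tz": 0.006, "wx": 0, "wy": 0, "wz": 0}]'

```text
time_s: 10.08
tool_pos: [0.5633, -0.1807, 0.123]
eef_rot: [-180.0, -0.0, 90.0]
ft_force: [0.9, -0.1, 0.7]
grip_width: 0.0182
finger_force: 78.4
```

Call:
carry_out --deltas '[{"tx": 0, "ty": 0, "tz": 0.001, "wx": 0, "wy": 0, "wz": 0}, {"tx": 0, "ty": 0, "tz": 0.002, "wx": 0, "wy": 0, "wz": 0}, {"tx": 0, "ty": 0, "tz": 0.002, "wx": 0, "wy": 0, "wz": 0}]'

```text
time_s: 10.33
tool_pos: [0.5633, -0.1807, 0.1211]
eef_rot: [-180.0, -0.0, 90.0]
ft_force: [-0.3, 0.5, 0.4]
grip_width: 0.0182
finger_force: 78.4
```

Call:
carry_out --deltas '[{"tx": 0, "ty": 0, "tz": 0.001, "wx": 0, "wy": 0, "wz": 0}, {"tx": 0, "ty": 0, "tz": 0.002, "wx": 0, "wy": 0, "wz": 0}, {"tx": 0, "ty": 0, "tz": 0.002, "wx": 0, "wy": 0, "wz": 0}]'

```text
time_s: 10.58
tool_pos: [0.5633, -0.1808, 0.1191]
eef_rot: [-180.0, -0.0, 90.0]
ft_force: [0.3, -0.2, 0.6]
grip_width: 0.0182
finger_force: 78.4
```

Call:
carry_out --deltas '[{"tx": 0, "ty": 0, "tz": 0.001, "wx": 0, "wy": 0, "wz": 0}, {"tx": 0, "ty": 0, "tz": 0.002, "wx": 0, "wy": 0, "wz": 0}, {"tx": 0, "ty": 0, "tz": 0.002, "wx": 0, "wy": 0, "wz": 0}]'

```text
time_s: 10.83
tool_pos: [0.5634, -0.1808, 0.1172]
eef_rot: [180.0, 0.0, 90.0]
ft_force: [0.3, -0.1, 3.2]
grip_width: 0.0176
finger_force: 78.5
```

Call:
carry_out --deltas '[{"tx": 0, "ty": 0, "tz": 0.001, "wx": 0, "wy": 0, "wz": 0}, {"tx": 0, "ty": 0, "tz": 0.001, "wx": 0, "wy": 0, "wz": 0}, {"tx": 0, "ty": 0, "tz": 0.001, "wx": 0, "wy": 0, "wz": 0}]'

```text
time_s: 11.08
tool_pos: [0.5634, -0.1808, 0.1165]
eef_rot: [180.0, 0.0, 90.0]
ft_force: [-1.2, 0.6, 5.8]
grip_width: 0.018
finger_force: 78.5
```

Call:
carry_out --deltas '[{"tx": 0, "ty": 0, "tz": 0.0007, "wx": 0, "wy": 0, "wz": 0}, {"tx": 0, "ty": 0, "tz": 0.0007, "wx": 0, "wy": 0, "wz": 0}, {"tx": 0, "ty": 0, "tz": 0.0007, "wx": 0, "wy": 0, "wz": 0}]'

```text
time_s: 11.33
tool_pos: [0.5634, -0.1808, 0.1159]
eef_rot: [180.0, 0.0, 90.0]
ft_force: [-0.9, 0.3, 8.2]
grip_width: 0.0184
finger_force: 78.7
```

Call:
carry_out --deltas '[{"tx": 0, "ty": 0, "tz": 0.0006, "wx": 0, "wy": 0, "wz": 0}, {"tx": 0, "ty": 0, "tz": 0.0012, "wx": 0, "wy": 0, "wz": 0}, {"tx": 0, "ty": 0, "tz": 0.0012, "wx": 0, "wy": 0, "wz": 0}]'

```text
time_s: 11.58
tool_pos: [0.5635, -0.1809, 0.115]
eef_rot: [180.0, 0.0, 90.0]
ft_force: [-1.9, 1.1, 11.2]
grip_width: 0.0181
finger_force: 79.3
```

Call:
carry_out --deltas '[{"tx": 0, "ty": 0, "tz": 0.0002, "wx": 0, "wy": 0, "wz": 0}, {"tx": 0, "ty": 0, "tz": 0.0002, "wx": 0, "wy": 0, "wz": 0}, {"tx": 0, "ty": 0, "tz": 0.0002, "wx": 0, "wy": 0, "wz": 0}, {"tx": 0, "ty": 0, "tz": 0.0002, "wx": 0, "wy": 0, "wz": 0}]'

```text
time_s: 11.92
tool_pos: [0.5635, -0.1809, 0.1149]
eef_rot: [180.0, 0.0, 90.0]
ft_force: [-3.0, 0.4, 11.3]
grip_width: 0.0183
finger_force: 79.4
```

Call:
carry_out --deltas '[{"tx": 0, "ty": 0, "tz": 0, "wx": 0, "wy": 0, "wz": 0}, {"tx": 0, "ty": 0, "tz": 0, "wx": 0, "wy": 0, "wz": 0}, {"tx": 0, "ty": 0, "tz": 0, "wx": 0, "wy": 0, "wz": 0}, {"tx": 0, "ty": 0, "tz": 0, "wx": 0, "wy": 0, "wz": 0}, {"tx": 0, "ty": 0, "tz": 0, "wx": 0, "wy": 0, "wz": 0}]'

```text
time_s: 12.33
tool_pos: [0.5635, -0.1809, 0.1149]
eef_rot: [179.9, 0.0, 90.0]
ft_force: [-2.4, 1.5, 11.3]
grip_width: 0.0179
finger_force: 79.4
```

Call:
carry_out --deltas '[{"tx": 0, "ty": 0, "tz": 0, "wx": 0, "wy": 0, "wz": 0}, {"tx": 0, "ty": 0, "tz": 0, "wx": 0, "wy": 0, "wz": 0}, {"tx": 0, "ty": 0, "tz": 0, "wx": 0, "wy": 0, "wz": 0}, {"tx": 0, "ty": 0, "tz": 0, "wx": 0, "wy": 0, "wz": 0}, {"tx": 0, "ty": 0, "tz": 0, "wx": 0, "wy": 0, "wz": 0}]'

```text
time_s: 12.75
tool_pos: [0.5635, -0.1809, 0.1149]
eef_rot: [180.0, 0.0, 90.0]
ft_force: [-2.6, 0.7, 12.2]
grip_width: 0.018
finger_force: 79.4
```

Call:
carry_out --deltas '[{"tx": 0, "ty": 0, "tz": 0, "wx": 0, "wy": 0, "wz": 0}, {"tx": 0, "ty": 0, "tz": 0, "wx": 0, "wy": 0, "wz": 0}, {"tx": 0, "ty": 0, "tz": 0, "wx": 0, "wy": 0, "wz": 0}]'

```text
time_s: 13.0
tool_pos: [0.5635, -0.1809, 0.1149]
eef_rot: [180.0, 0.0, 90.0]
ft_force: [-3.2, 0.3, 12.1]
grip_width: 0.0182
finger_force: 79.4
```

```bash
python3 - <<'E'
from h import *
a=r.camera('wrist')['color'];b=r.camera('scene')['color']
cv2.imwrite('pics/j.png',np.hstack([cv2.resize(a[200:360,200:360],(400,400)),cv2.resize(b[120:220,150:250],(400,400))]))
E
```

```text
(no output)
```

View pics/j.png

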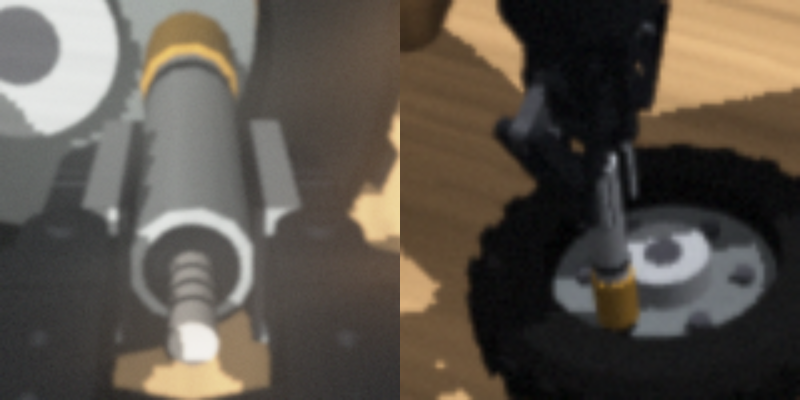

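The wrist crop shows the rod extended, with graduations visible around (192,300). I'm lifting off and going back.

Call:
carry_out --deltas '[{"tx": 0, "ty": 0, "tz": -0.005, "wx": 0, "wy": 0, "wz": 0}, {"tx": 0, "ty": 0, "tz": -0.015, "wx": 0, "wy": 0, "wz": 0}, {"tx": 0, "ty": 0, "tz": -0.03, "wx": 0, "wy": 0, "wz": 0}, {"tx": 0, "ty": 0, "tz": -0.05, "wx": 0, "wy": 0, "wz": 0}, {"tx": 0, "ty": 0, "tz": -0.075, "wx": 0, "wy": 0, "wz": 0}]'

```text
time_s: 13.52
tool_pos: [0.5626, -0.1804, 0.1894]
eef_rot: [-179.9, -0.1, 90.0]
ft_force: [1.6, -0.6, -1.4]
grip_width: 0.018
finger_force: 78.3
```

Call:
carry_out --deltas '[{"tx": 0.02, "ty": -0.004, "tz": -0.005, "wx": 0, "wy": 0, "wz": 0}, {"tx": 0.05, "ty": -0.01, "tz": -0.005, "wx": 0, "wy": 0, "wz": 0}, {"tx": 0.08, "ty": -0.016, "tz": -0.005, "wx": 0, "wy": 0, "wz": 0}, {"tx": 0.11, "ty": -0.022, "tz": -0.005, "wx": 0, "wy": 0, "wz": 0}, {"tx": 0.14, "ty": -0.028, "tz": -0.005, "wx": 0, "wy": 0, "wz": 0}]'

```text
time_s: 13.93
tool_pos: [0.5347, -0.0395, 0.1945]
eef_rot: [-180.0, -0.0, 90.0]
ft_force: [1.0, 0.3, -1.5]
grip_width: 0.0179
finger_force: 78.4
```

Call:
carry_out --deltas '[{"tx": 0.03, "ty": -0.006, "tz": 0, "wx": 0, "wy": 0, "wz": 0}, {"tx": 0.06, "ty": -0.012, "tz": 0, "wx": 0, "wy": 0, "wz": 0}, {"tx": 0.09, "ty": -0.018, "tz": 0, "wx": 0, "wy": 0, "wz": 0}, {"tx": 0.12, "ty": -0.024, "tz": 0, "wx": 0, "wy": 0, "wz": 0}, {"tx": 0.15, "ty": -0.03, "tz": 0, "wx": 0, "wy": 0, "wz": 0}]'

```text
time_s: 14.35
tool_pos: [0.5047, 0.1106, 0.1946]
eef_rot: [-180.0, -0.0, 90.0]
ft_force: [0.9, 1.0, -0.0]
grip_width: 0.0184
finger_force: 78.4
```

Call:
carry_out --deltas '[{"tx": 0.03, "ty": -0.005, "tz": 0, "wx": 0, "wy": 0, "wz": 0}, {"tx": 0.06, "ty": -0.01, "tz": 0, "wx": 0, "wy": 0, "wz": 0}, {"tx": 0.08, "ty": -0.014, "tz": 0, "wx": 0, "wy": 0, "wz": 0}, {"tx": 0.0935, "ty": -0.0165, "tz": 0, "wx": 0, "wy": 0, "wz": 0}, {"tx": 0.0935, "ty": -0.0165, "tz": 0, "wx": 0, "wy": 0, "wz": 0}]'

```text
time_s: 14.77
tool_pos: [0.4881, 0.2049, 0.1945]
eef_rot: [-180.0, -0.0, 90.1]
ft_force: [0.7, -0.5, -0.8]
grip_width: 0.0182
finger_force: 78.4
```

Call:
carry_out --deltas '[{"tx": 0, "ty": 0, "tz": 0, "wx": 0, "wy": 0, "wz": 0}, {"tx": 0, "ty": 0, "tz": 0, "wx": 0, "wy": 0, "wz": 0}]'

```text
time_s: 14.93
tool_pos: [0.4889, 0.2022, 0.1943]
eef_rot: [-180.0, 0.0, 90.0]
ft_force: [-0.4, -0.1, -1.8]
grip_width: 0.018
finger_force: 78.4
```

Call:
carry_out --deltas '[{"tx": 0.0006, "ty": 0, "tz": 0.02, "wx": 0, "wy": 0, "wz": 0}, {"tx": 0.0006, "ty": 0, "tz": 0.045, "wx": 0, "wy": 0, "wz": 0}, {"tx": 0.0006, "ty": 0, "tz": 0.065, "wx": 0, "wy": 0, "wz": 0}, {"tx": 0.0006, "ty": 0, "tz": 0.075, "wx": 0, "wy": 0, "wz": 0}, {"tx": 0.0006, "ty": 0, "tz": 0.08, "wx": 0, "wy": 0, "wz": 0}]'

```text
time_s: 15.35
tool_pos: [0.4883, 0.2021, 0.1128]
eef_rot: [-179.9, 0.0, 89.9]
ft_force: [-0.7, -0.6, -1.6]
grip_width: 0.018
finger_force: 78.4
```

Call:
carry_out --deltas '[{"tx": 0, "ty": 0, "tz": 0.003, "wx": 0, "wy": 0, "wz": 0}, {"tx": 0, "ty": 0, "tz": 0.006, "wx": 0, "wy": 0, "wz": 0}, {"tx": 0, "ty": 0, "tz": 0.009, "wx": 0, "wy": 0, "wz": 0}, {"tx": 0, "ty": 0, "tz": 0.012, "wx": 0, "wy": 0, "wz": 0}]'

```text
time_s: 15.68
tool_pos: [0.4893, 0.2033, 0.1026]
eef_rot: [179.9, -0.0, 90.0]
ft_force: [0.6, 0.4, -1.5]
grip_width: 0.0178
finger_force: 78.4
```

Call:
carry_out --deltas '[{"tx": 0, "ty": 0, "tz": 0.003, "wx": 0, "wy": 0, "wz": 0}, {"tx": 0, "ty": 0, "tz": 0.006, "wx": 0, "wy": 0, "wz": 0}, {"tx": 0, "ty": 0, "tz": 0.009, "wx": 0, "wy": 0, "wz": 0}, {"tx": 0, "ty": 0, "tz": 0.012, "wx": 0, "wy": 0, "wz": 0}, {"tx": 0, "ty": 0, "tz": 0.014, "wx": 0, "wy": 0, "wz": 0}]'

```text
time_s: 16.1
tool_pos: [0.4887, 0.2034, 0.0878]
eef_rot: [-180.0, 0.0, 90.0]
ft_force: [-0.0, 0.3, -1.2]
grip_width: 0.0181
finger_force: 78.4
```

Call:
carry_out --deltas '[{"tx": 0, "ty": 0, "tz": 0.0015, "wx": 0, "wy": 0, "wz": 0}, {"tx": 0, "ty": 0, "tz": 0.003, "wx": 0, "wy": 0, "wz": 0}, {"tx": 0, "ty": 0, "tz": 0.0045, "wx": 0, "wy": 0, "wz": 0}, {"tx": 0, "ty": 0, "tz": 0.0045, "wx": 0, "wy": 0, "wz": 0}]'

```text
time_s: 16.43
tool_pos: [0.4888, 0.2033, 0.0835]
eef_rot: [-180.0, 0.0, 90.0]
ft_force: [0.2, 0.1, -2.1]
grip_width: 0.0184
finger_force: 78.4
```

Call:
carry_out --deltas '[{"tx": 0, "ty": 0, "tz": 0.0007, "wx": 0, "wy": 0, "wz": 0}, {"tx": 0, "ty": 0, "tz": 0.001, "wx": 0, "wy": 0, "wz": 0}, {"tx": 0, "ty": 0, "tz": 0.001, "wx": 0, "wy": 0, "wz": 0}]'

```text
time_s: 16.68
tool_pos: [0.4889, 0.2033, 0.0827]
eef_rot: [180.0, -0.0, 90.0]
ft_force: [-0.5, 0.6, -1.9]
grip_width: 0.0182
finger_force: 78.4
```

Call:
carry_out --deltas '[{"tx": 0, "ty": 0, "tz": 0.0005, "wx": 0, "wy": 0, "wz": 0}, {"tx": 0, "ty": 0, "tz": 0.0005, "wx": 0, "wy": 0, "wz": 0}, {"tx": 0, "ty": 0, "tz": 0.0005, "wx": 0, "wy": 0, "wz": 0}]'

```text
time_s: 16.93
tool_pos: [0.4889, 0.2034, 0.0826]
eef_rot: [180.0, -0.0, 90.0]
ft_force: [-1.8, 0.1, 6.5]
grip_width: 0.0178
finger_force: 79.4
```

Call:
carry_out --deltas '[{"tx": 0, "ty": 0, "tz": 0.0005, "wx": 0, "wy": 0, "wz": 0}, {"tx": 0, "ty": 0, "tz": 0.0005, "wx": 0, "wy": 0, "wz": 0}, {"tx": 0, "ty": 0, "tz": 0.0005, "wx": 0, "wy": 0, "wz": 0}]'

```text
time_s: 17.18
tool_pos: [0.4891, 0.2035, 0.0826]
eef_rot: [179.9, -0.0, 90.0]
ft_force: [-4.1, -0.6, 13.3]
grip_width: 0.018
finger_force: 80.2
```

Seated at the pick-up height. I'm easing off and releasing.

Call:
carry_out --deltas '[{"tx": 0, "ty": 0, "tz": -0.0008, "wx": 0, "wy": 0, "wz": 0}, {"tx": 0, "ty": 0, "tz": -0.0008, "wx": 0, "wy": 0, "wz": 0}]'

```text
time_s: 17.35
tool_pos: [0.4889, 0.2034, 0.0827]
eef_rot: [180.0, -0.0, 90.0]
ft_force: [0.7, -0.4, -0.6]
grip_width: 0.018
finger_force: 78.4
```

Call:
carry_out --deltas '[{"tx": 0, "ty": 0, "tz": 0, "wx": 0, "wy": 0, "wz": 0}, {"tx": 0, "ty": 0, "tz": 0, "wx": 0, "wy": 0, "wz": 0}, {"tx": 0, "ty": 0, "tz": 0, "wx": 0, "wy": 0, "wz": 0}, {"tx": 0, "ty": 0, "tz": 0, "wx": 0, "wy": 0, "wz": 0}, {"tx": 0, "ty": 0, "tz": 0, "wx": 0, "wy": 0, "wz": 0}]' --grip 1

```text
time_s: 17.77
tool_pos: [0.4889, 0.2033, 0.0824]
eef_rot: [-180.0, 0.0, 90.0]
ft_force: [-0.1, -0.4, -0.7]
grip_width: 0.077
finger_force: 0.0
```

Call:
carry_out --deltas '[{"tx": 0, "ty": 0, "tz": 0, "wx": 0, "wy": 0, "wz": 0}, {"tx": 0, "ty": 0, "tz": 0, "wx": 0, "wy": 0, "wz": 0}, {"tx": 0, "ty": 0, "tz": 0, "wx": 0, "wy": 0, "wz": 0}, {"tx": 0, "ty": 0, "tz": 0, "wx": 0, "wy": 0, "wz": 0}, {"tx": 0, "ty": 0, "tz": 0, "wx": 0, "wy": 0, "wz": 0}]'

```text
time_s: 18.18
tool_pos: [0.4889, 0.2033, 0.0825]
eef_rot: [180.0, -0.0, 90.0]
ft_force: [0.7, -0.1, 0.0]
grip_width: 0.0856
finger_force: 0.0
```

Call:
carry_out --deltas '[{"tx": 0, "ty": 0, "tz": -0.01, "wx": 0, "wy": 0, "wz": 0}, {"tx": 0, "ty": 0, "tz": -0.03, "wx": 0, "wy": 0, "wz": 0}, {"tx": 0, "ty": 0, "tz": -0.06, "wx": 0, "wy": 0, "wz": 0}, {"tx": 0, "ty": 0, "tz": -0.09, "wx": 0, "wy": 0, "wz": 0}, {"tx": 0, "ty": 0, "tz": -0.12, "wx": 0, "wy": 0, "wz": 0}]'

```text
time_s: 18.6
tool_pos: [0.4885, 0.2032, 0.2038]
eef_rot: [-180.0, 0.0, 90.0]
ft_force: [0.1, 0.3, 0.3]
grip_width: 0.0851
finger_force: 0.0
```

Call:
carry_out --deltas '[{"tx": 0, "ty": 0, "tz": -0.03, "wx": 0, "wy": 0, "wz": 0}, {"tx": 0, "ty": 0, "tz": -0.03, "wx": 0, "wy": 0, "wz": 0}, {"tx": 0, "ty": 0, "tz": -0.03, "wx": 0, "wy": 0, "wz": 0}]'

```text
time_s: 18.85
tool_pos: [0.4895, 0.2035, 0.2336]
eef_rot: [179.8, -0.0, 90.0]
ft_force: [-0.3, -0.8, -0.2]
grip_width: 0.0851
finger_force: 0.0
```

```bash
python3 - <<'E'
from h import *
w=r.camera('wrist');a=w['color'];b=r.camera('scene')['color']
P=cloud(w);m=(P[...,2]>.1)&(P[...,2]<.16)&(abs(P[...,0]-.489)<.02)&(abs(P[...,1]-.203)<.02);q=P[m];print(q.max(0),q.mean(0),np.median(q[:,2]))
cv2.imwrite('pics/k.png',np.hstack([cv2.resize(a[110:260,200:350],(400,400)),cv2.resize(b[170:270,340:440],(400,400))]))
E
```

```text
[0.49838176 0.21301331 0.1320891 ] [0.4887495  0.20524406 0.11674065] 0.11611942977860049
```

View pics/k.png

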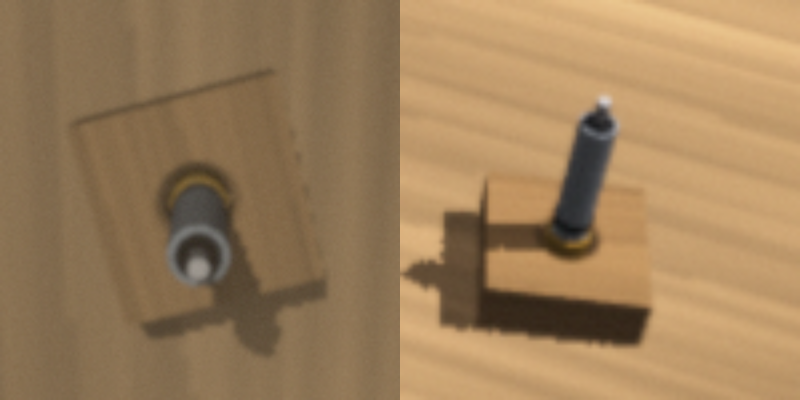

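The gauge stands home in the hole with its barrel top at 0.116 m, as at the start. The rod is out to about 0.132 m (scene crop, (604,103)).

```bash
python3 -c "
from bench import r
print(r.finish_job())"
```

```text
the job is handed in; nothing more can be done
None
```

The gauge was pressed on the valve at about 13 N for just over a second and the rod came out about 14 mm; it now stands upright and fully home in its block, released, with the rod still out, and the job was handed in at about 19 s with no verdict shown.

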